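# Heater flap held at its balance point for the linkage

### The arm

A 6-joint arm with a two-finger parallel gripper is mounted at the origin on a cart in front of the work surface, level with it; the furniture and walls round the work are solid. World frame = base frame: x ahead of the robot, y to its left, z up, the work surface at z = 0. Lengths are in mm, angles in rad, forces in N, time in s.
With the tool pointing down it reaches from about 350 to 775 mm from the base axis. Payload 7.3 kg.
Tool frame: the origin (TCP) lies at the very end of the fingers, on their centre line; the grasp point (between the pads) lies grip_point_offset behind it (grip_point_offset is the distance from the TCP to the grasp point, in mm); x points along the fingers, z is the direction in which the jaws open and shut, and the axes are right-handed (so a half turn about x gives the same grasp; the last joint's range is limited). The gripper opens to 92 mm and grips with 3 to 60 N. Pads are 19 mm wide; open, the fingers measure 130 mm over their backs; the gripper's body (75 mm by 190 mm) begins 47 mm behind the grasp point.
Start: joints at [-1.36, 0.342, 1.524, -0, 1.275, -0.146], TCP at [183.394, -491.947, 226.741] pointing down, gripper open.
Joint ranges: [-2.53, 2.53], [-0.77, 2.02], [0.04, 2.7], [-1, 4.14], [0.28, 2.66], [-3.11, 3.11]. Speed limits (rad/s): [2.57, 2.57, 3.14, 3.14, 3.14, 3.14].

### API

Orientations are given as [roll, pitch, yaw] about the fixed x, y, z axes, in that order (R = Rz(yaw) Ry(pitch) Rx(roll)).
In Python, from plant import * gives the robot as it stands.
- The arm moves only by the tool send_rows, never from a script. Its argument "series" is text: rows parted by semicolons, each of 5 numbers parted by spaces: the gripper's target within -1 to 1 (fully open at 1, half-way at 0, shut at -1), then the shift along the tool's x, y, z in units of 30 mm (1.0 is 30 mm), then the turn about the tool's x in units of 5 degrees (1.0 is 5 degrees). A call has 1 to 8 rows; each row is the pose to reach, as a shift and turn from the pose commanded when the call began, along the tool's axes at that moment; what a row does not reach only later rows make up. A row lasts 1/8 s, in which the tool goes at most 62.5 mm and 10.7 degrees, less where a joint would pass 70% of its speed; a pose out of reach is approached as far as the arm can. A call with a gripper value outside its range is refused whole. The fingers move at their own pace and stop on an object; the grip force is fixed at half the most. Time passes only in rows, so rows that repeat a pose let the fingers close. It gives the time, the measured TCP pose, the force and the opening at its end, in the units of the state.
- get_obs(): the state, without advancing time (a new reading comes with each control period).
- capture(name): name is "side" or "top"; returns a dict with "pixels" (400x640x3 uint8, red, green, blue), "mtx" (3x3 intrinsics, pixels), "R" (3x3) and "t" (3): a world point X has camera coordinates R X + t. Camera axes: x right, y down, z forward; pixel columns grow to the right and rows downward; lengths in mm; the calibration is good to about 2 mm. A picture is of the moment at which its call begins. There is no depth.
- close_job(): hands the job in, once; it reports no verdict.
Trained networks look in a picture, given as the dict that the camera call returned (one of the last four; its "shot" number tells which), for a name from the list of things; names that differ only in an ending like _2 or _b are one class to them, and where a whole thing is asked for, a point or a joint stands for the part that bears it (a point fixed in the world has none). Each returns a list of dicts, best first, with "score" (0 to 1); they miss things now and then, are a little off and sometimes report something else, mostly with a low value. They report only what shows in the picture. A call takes as long as a camera call.
- cut_out(picture, thing): "pixels" (400x640 bool, what is visible of it).
- place_of(picture, thing): "point" ([x, y, z] in mm, in world coordinates, good to about 4 mm: a listed point, or the origin of a listed thing).
The state is a dict: "time": time; "joint_positions": joint angles; "dq": joint speeds; "tau": joint torques, N m; "tool_pos": TCP position; "tcp_rot": TCP orientation; "contact_force": force on the tool from outside, world axes, zero at the start; "moment": the same for the moment, N m; "grip_width": finger opening in mm.
Only numpy, scipy, OpenCV 4.12 (cv2) and the standard library are available. Lean on these libraries where they do the work, as an engineer would, in place of code of your own. Each camera call takes 0.05 s, during which the arm holds its last target.

### The job

Draw the heater case towards you until its front edge sits square against the tray's cross rib, so that it cannot creep. Then take the lever of its right-hand air flap, swing the flap up to its balance point, where it would fall neither shut nor over, and finish holding it still there by the lever, so that I can set the linkage. Leave the other parts on the tray where they lie.

Things in the scene. Friction and masses are not known exactly. Their poses are not given: they have to be found in the camera images.
- heater_case: Black moulded heater case, 341 x 439 x 101 mm, 0.9 kg, open side up, loose in the tray's rear bay. Origin: centre of its underside; own x points away from the robot, y left, z up. Its front is a straight low outlet duct 316 mm wide; the wall above has a tan linkage bar. Inside its middle is a round deck, top 50 mm up, free for fingers
- front_left (a point): left end of the case's straight front edge (foot of the outlet duct, at the bottom)
- front_right (a point): right end of the case's straight front edge (foot of the outlet duct, at the bottom)
- front_wall (a point): top of the inner face of the case's front wall, mid-width, 82 mm above the case's foot; this face is upright to 30 mm below, looks away from the robot and has 100 mm of free space behind it: shut fingers put down there can draw the case (about 6 N) towards the robot
- tray_rib (a point): the stop: top of the rear face of the tray's cross rib, a fixed ridge 25 mm high that runs left to right in front of the case; the front edge's two ends must come to the x of this point
- heater_case_flap_right (a joint): angle of the right-hand steel flap (202 x 61 mm, 0.22 kg with lever): 0 shut and flat on the case, grows as its outer edge swings up and inwards to the far stop at 1.745 rad. It turns freely. Balance point 1.38 rad: the plate then leans 11 degrees short of upright; below it the flap falls shut, above it it falls over to the far stop
- flap_hinge (a point): point on the flap's hinge line beside the lever, fixed to the case; the hinge line runs along the case's x axis
- flap_lever: the flap's operating lever: tan steel angle strip 16 mm wide (along the hinge line), 4 mm thick, 48 mm long, with an eye at its end, riveted to the flap's upper face near the robot; with the flap shut it stands up from the flap, leaning 10 degrees outwards; at the balance point it points inwards over the case, 20 degrees above level. Origin: its foot on the flap
- lever_grip (a point): middle of the lever strip 10 mm from its free end, where to take it across its 16 mm width from above (it can turn between the fingers as the flap swings); 52 mm from flap_hinge; with the flap shut it is 40 mm above the flap
- heater_tap: bystander: grey metal heater tap with hose stubs, 85 x 103 x 41 mm, loose in the front middle bay; origin under its centre
- zinc_bracket: bystander: small yellowish bracket with a spring wire, 63 x 43 x 36 mm, loose in the front left bay; origin under its centre
- driver_grey: bystander: grey-handled screwdriver, 148 mm long, loose in the front left bay; origin under its centre

How it is judged:
By the outcome, as a careful person would: the job done as asked, in the order asked, and still so for the second after the job is handed in, while the arm keeps its last pose, push and grip.
It also fails if it takes over 58 s, if anything falls off the work surface, if the arm or the gripper's body presses on something with over 40 N, if the wrist force passes 120 N, or if a joint passes its speed limit or range.

## Working session

There is one attempt and no reset: what is moved stays moved. The work goes in short steps, Python scripts to look and compute and a tool call to move; the robot and the scene stay as the last step left them, time stands still between calls to the robot, and variables do not carry over. Pictures are saved under pics/ and viewed, and the job is handed in when it is done.

Besides the shell and the picture viewer there is one more tool, called as name(argument=value, ...), one argument or row to a line, values as JSON. send_rows: Moves the arm, as the interface text tells. Its arguments: {"type":"object","properties":{"series":{"type":"string"}},"required":["series"]}

```bash
ls; mkdir -p pics; cat > h.py <<'E'
from plant import *
import numpy as np, cv2
def save(p,n):
    cv2.imwrite(f'pics/{n}.png',cv2.cvtColor(p['pixels'],cv2.COLOR_RGB2BGR))
def proj(p,X):
    c=np.array(p['R'])@np.array(X,float)+np.array(p['t']); u=np.array(p['mtx'])@c; return (u[:2]/u[2]).round(1)
E
python3 - <<'E'
from h import *
o=get_obs(); print({k:np.round(v,3) for k,v in o.items()})
for c in ['top','side']:
    p=capture(c); save(p,c+'0')
    print(c,np.round(-np.array(p['R']).T@np.array(p['t'])))
    for t in ['heater_case','front_left','front_right','front_wall','tray_rib','flap_hinge','flap_lever','lever_grip']:
        r=place_of(p,t); print(t,[(np.round(d['point'],1),round(d['score'],2)) for d in r[:2]])
E
```

```text
pics
{'time': np.float64(0.0), 'joint_positions': array([-1.36 ,  0.343,  1.525,  0.   ,  1.275, -0.146]), 'dq': array([-0.001,  0.001,  0.   ,  0.   ,  0.002,  0.   ]), 'tau': array([ 1.0000e-03, -4.3124e+01, -2.4421e+01,  7.2000e-02,  5.6000e-02,
       -0.0000e+00]), 'tool_pos': array([ 183.313, -491.521,  226.041]), 'tcp_rot': array([2.99 , 1.569, 1.776]), 'contact_force': array([-0.224, -0.165, -0.088]), 'moment': array([-0.034,  0.003, -0.005]), 'grip_width': np.float64(91.782)}
top [ 550.  126. 1039.]
heater_case [(array([435.1, 111.4,  -1.5]), 0.48)]
front_left [(array([605.2, 293.1,  -0.7]), 0.66)]
front_right []
front_wall [(array([670. , 142.2,  84. ]), 0.75)]
tray_rib [(array([572.1, 128.4,  29.7]), 0.78)]
flap_hinge [(array([729.9,   1.8,  87.4]), 0.82), (array([732.1, -22.5,  91.4]), 0.66)]
flap_lever [(array([730.6, -19.5,  94.9]), 0.63)]
lever_grip [(array([728.3, -23.7, 135. ]), 0.64), (array([439.1, 111.2,   0.8]), 0.53)]
side [ 578. -549.  621.]
heater_case [(array([ 7.708e+02,  1.433e+02, -7.000e-01]), 0.94)]
front_left [(array([6.111e+02, 2.910e+02, 5.000e-01]), 0.56)]
front_right [(array([ 6.04e+02, -2.17e+01,  4.00e-01]), 0.81)]
front_wall [(array([672.4, 144.8,  82.6]), 0.97)]
tray_rib [(array([567.8, 129.5,  25.1]), 0.62)]
flap_hinge [(array([725.7,   4.3,  87.5]), 0.98)]
flap_lever [(array([725.5, -15.9,  95.9]), 0.66)]
lever_grip [(array([732.5, -21.8, 132.5]), 0.44)]
```

View pics/top0.png

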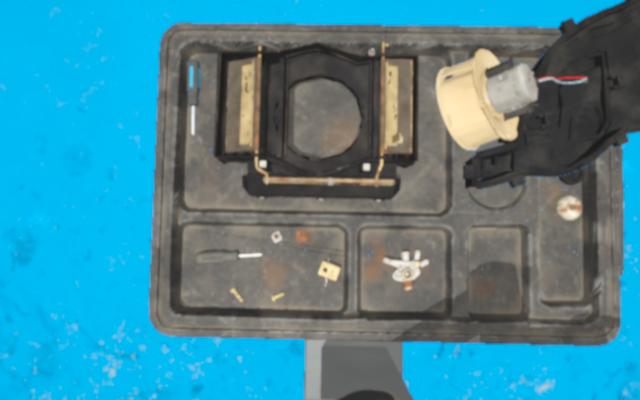

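View pics/side0.png

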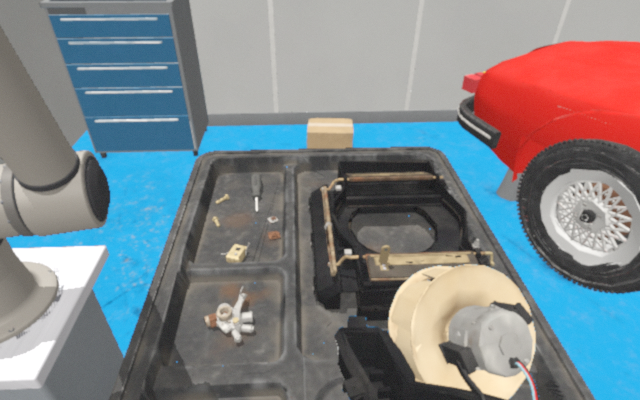

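```bash
python3 - <<'E'
from h import *
from scipy.spatial.transform import Rotation as Ro
import plant; print([n for n in dir(plant) if not n.startswith('_')]); 
try: print(grip_point_offset)
except Exception as e: print(e)
o=get_obs(); print(Ro.from_euler('xyz',o['tcp_rot']).as_matrix().round(3))
for c,s in [('top',(200,20,260,200)),('side',(280,130,240,190))]:
    p=capture(c); x,y,w,h=s
    im=p['pixels'][y:y+h,x:x+w].copy(); im=cv2.resize(im,None,fx=3,fy=3,interpolation=cv2.INTER_CUBIC)
    for n,X in dict(FW=(671,143.5,83),FL=(608,292,0),FR=(604,-22,0),rib=(570,129,25),hin=(727,3,87.5),gr=(730,-22.5,133)).items():
        u=(proj(p,X)-[x,y])*3; cv2.circle(im,tuple(int(v) for v in u),4,(255,0,0),1); cv2.putText(im,n,tuple(int(v)+5 for v in u),0,.5,(0,255,0),1)
    cv2.imwrite(f'pics/{c}z.png',im[:600,:800,::-1])
E
```

```text
['Unreachable', 'capture', 'close_job', 'cut_out', 'get_obs', 'grip_point_offset', 'place_of']
18.8
[[ 0.     0.937  0.349]
 [-0.     0.349 -0.937]
 [-1.    -0.     0.   ]]
```

View pics/topz.png

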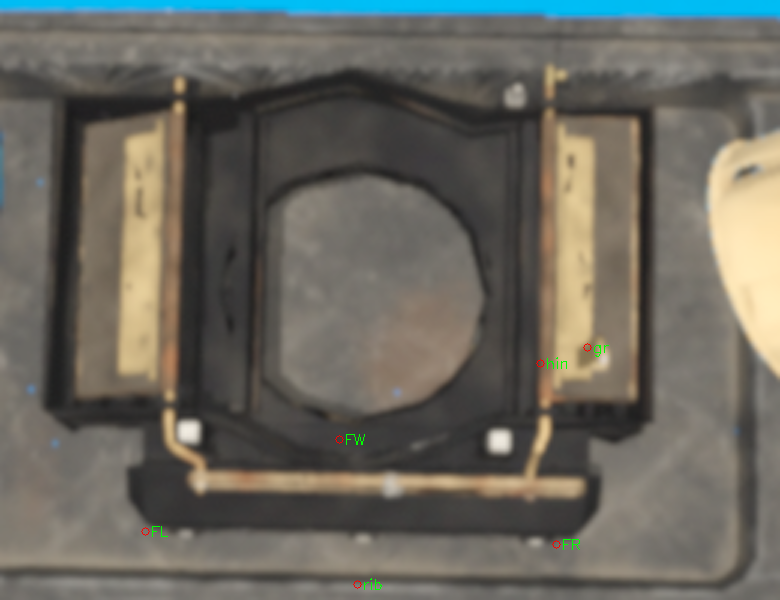

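View pics/sidez.png

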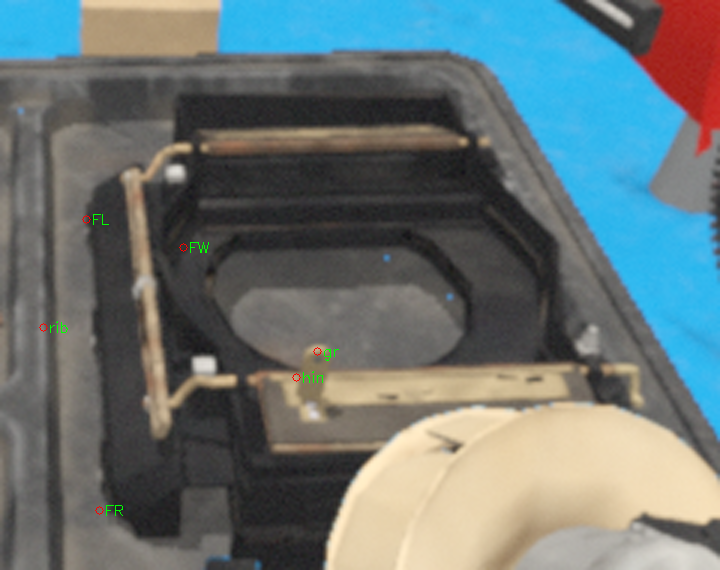

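send_rows(
  series="-1 -1.3 0 0 0;-1 -1.3 11 -6.5 -7;-1 -1.3 11 -6.5 -7;-1 -1.3 11 -6.5 -7;-1 -1.3 11 -6.5 -13.9;-1 -1.3 11 -6.5 -13.9;-1 -1.3 11 -6.5 -13.9;-1 -1.3 11 -6.5 -13.9",
)

```text
time: 2.0
tool_pos: [426.3, -190.7, 265.8]
tcp_rot: [0.573, 1.57, 0.582]
contact_force: [0.0, -1.5, -0.2]
grip_width: 16.7
```

send_rows(
  series="-1 0 11.35 9.4 0;-1 0 11.35 9.4 0;-1 0 11.35 9.4 0;-1 0 11.35 9.4 0;-1 0 11.35 9.4 0;-1 0 11.35 9.4 0;-1 0 11.35 9.4 0;-1 0 11.35 9.4 0",
)

```text
time: 3.0
tool_pos: [707.9, 150.1, 262.2]
tcp_rot: [3.028, 1.568, 3.031]
contact_force: [-0.4, 0.1, -0.1]
grip_width: 0.5
```

```bash
python3 - <<'E'
from h import *
from scipy.spatial.transform import Rotation as Ro
o=get_obs(); print(o['time'],o['tool_pos'],o['grip_width']);print(Ro.from_euler('xyz',o['tcp_rot']).as_matrix().round(3))
for c in ['top','side']:
    p=capture(c); save(p,c+'1'); print(c,proj(p,o['tool_pos']))
E
```

```text
3.0 [707.90687128 150.11144997 262.21292294] 0.45115177022410063
[[-0.003 -0.003  1.   ]
 [ 0.     1.     0.003]
 [-1.     0.    -0.003]]
top [308.1 132.2]
side [363.9 134.8]
```

View pics/side1.png

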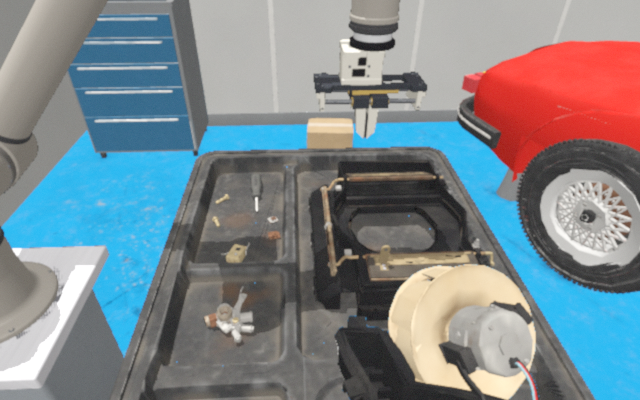

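View pics/top1.png

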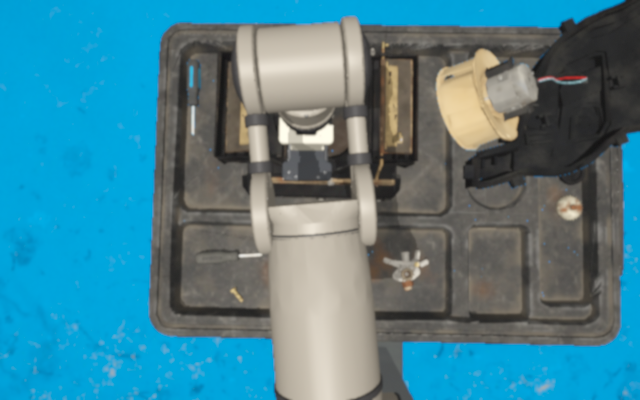

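send_rows(
  series="-1 2 0 0 0;-1 4 0 0 0;-1 5 0 0 0;-1 5.8 0 0 0;-1 6.3 0 0 0;-1 6.6 0 0 0;-1 6.6 0 0 0",
)

```text
time: 3.98
tool_pos: [706.8, 145.8, 68.0]
tcp_rot: [-0.486, 1.571, -0.487]
contact_force: [0.9, -0.7, 0.1]
grip_width: 0.5
```

```bash
python3 - <<'E'
from h import *
p=capture('side')
x,y,w,h=(280,80,260,200)
im=cv2.resize(p['pixels'][y:y+h,x:x+w],None,fx=3,fy=3,interpolation=cv2.INTER_CUBIC)
cv2.imwrite(f'pics/side2.png',im[:,:,::-1])
E
```

```text
(no output)
```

View pics/side2.png

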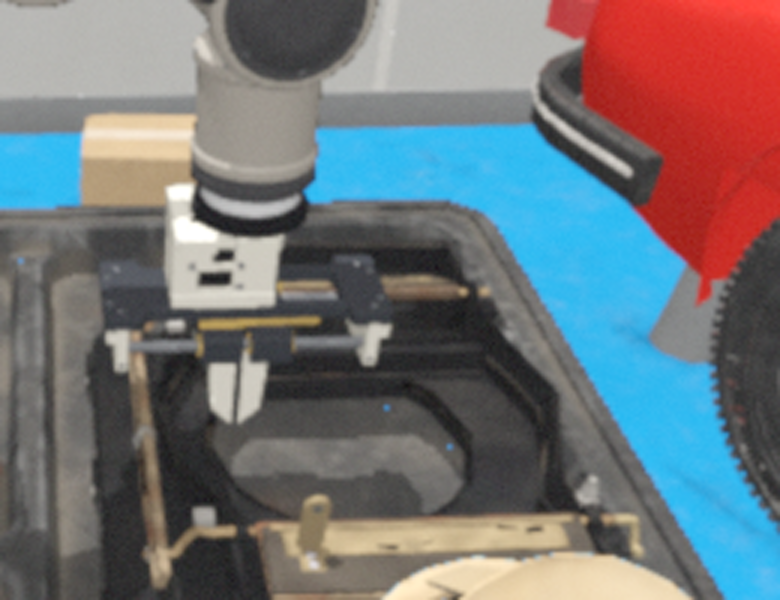

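send_rows(
  series="-1 0.15 0.1 -0.2 0;-1 0.15 0.1 -0.4 0;-1 0.15 0.1 -0.5 0;-1 0.15 0.1 -0.6 0;-1 0.15 0.1 -0.7 0;-1 0.15 0.1 -0.8 0;-1 0.15 0.1 -0.9 0;-1 0.15 0.1 -1 0",
)

```text
time: 5.03
tool_pos: [677.1, 149.2, 63.5]
tcp_rot: [-0.035, 1.57, -0.037]
contact_force: [4.5, 0.4, 0.9]
grip_width: 0.2
```

send_rows(
  series="-1 0 0 -0.1 0;-1 0 0 -0.2 0;-1 0 0 -0.3 0;-1 0 0 -0.4 0;-1 0 0 -0.5 0;-1 0 0 -0.6 0;-1 0 0 -0.7 0;-1 0 0 -0.8 0",
)

```text
time: 6.02
tool_pos: [653.7, 149.1, 63.6]
tcp_rot: [-0.083, 1.568, -0.084]
contact_force: [8.4, -1.1, -1.7]
grip_width: 0.1
```

```bash
cat >look.py <<'E'
from h import *
import sys
n=sys.argv[1]
o=get_obs(); print(o['time'],o['tool_pos'].round(1),np.round(o['contact_force'],1),np.round(o['moment'],2))
for c,s in [('top',(200,20,260,220)),('side',(280,130,240,190))]:
    p=capture(c); x,y,w,h=s
    for t in ['front_left','front_right','front_wall','tray_rib','flap_hinge','lever_grip']:
        r=place_of(p,t); print(c,t,[(np.round(d['point'],1),round(d['score'],2)) for d in r[:2]])
    im=cv2.resize(p['pixels'][y:y+h,x:x+w],None,fx=3,fy=3,interpolation=cv2.INTER_CUBIC)
    cv2.imwrite(f'pics/{c}_{n}.png',im[:600 if c=="side" else 660,:800,::-1][-600:])
E
python3 look.py 3
```

```text
6.025 [653.7 149.1  63.6] [ 8.4 -1.1 -1.7] [-0.27 -1.57  0.11]
top front_left [(array([571.1, 295. ,  -3. ]), 0.86)]
top front_right [(array([572.9, -24. ,   2.5]), 0.73)]
top front_wall []
top tray_rib []
top flap_hinge []
top lever_grip []
side front_left [(array([571.4, 292.6,   1.9]), 0.89)]
side front_right [(array([569.1, -24.1,   4. ]), 0.58), (array([697.6, -25. , 130.5]), 0.41)]
side front_wall [(array([634.3, 144.2,  79.4]), 0.74)]
side tray_rib []
side flap_hinge [(array([692.7,   3. ,  89.5]), 0.68)]
side lever_grip [(array([697. , -25.1, 128.9]), 0.59)]
```

View pics/side_3.png

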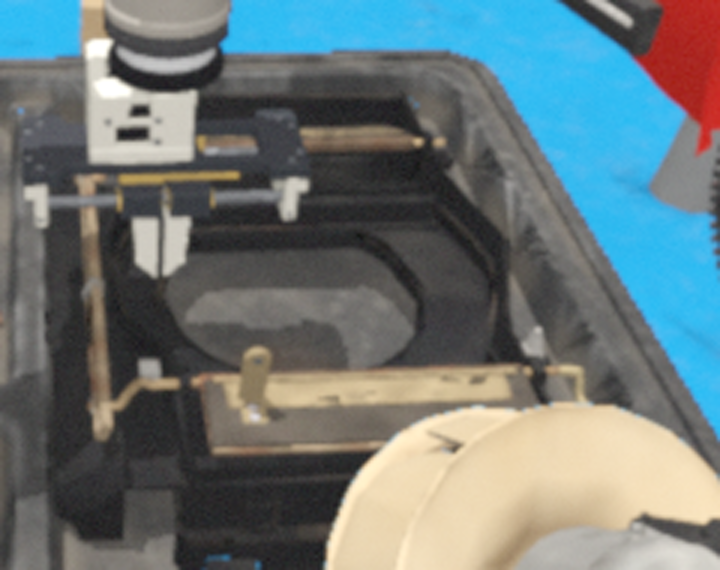

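View pics/top_3.png

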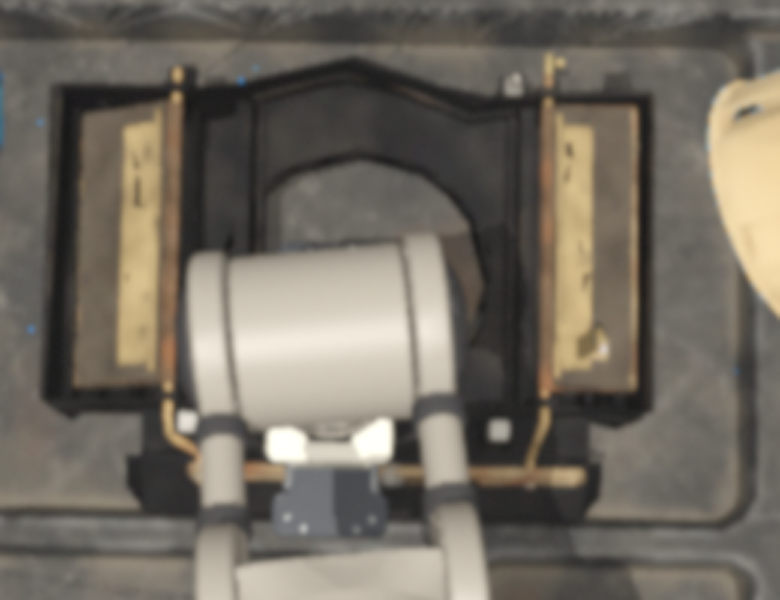

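send_rows(
  series="-1 0 0 -0.05 0;-1 0 0 -0.1 0;-1 0 0 -0.1 0",
)

```text
time: 7.1
tool_pos: [653.6, 149.0, 63.9]
tcp_rot: [0.03, 1.562, 0.029]
contact_force: [16.5, -0.7, -6.5]
grip_width: 0.6
```

send_rows(
  series="-1 0 0 -0.04 0;-1 0 0 -0.08 0;-1 0 0 -0.08 0",
)

```text
time: 7.48
tool_pos: [652.8, 149.0, 64.6]
tcp_rot: [0.043, 1.558, 0.042]
contact_force: [20.7, -0.5, -6.5]
grip_width: 0.4
```

```bash
python3 look.py 4
```

```text
7.475 [652.8 149.   64.6] [20.7 -0.5 -6.5] [-0.   -3.51  0.17]
top front_left [(array([571.5, 292.9,  -1.1]), 0.92)]
top front_right [(array([574.1, -25. ,  -0.8]), 0.61)]
top front_wall []
top tray_rib []
top flap_hinge [(array([6.933e+02, 6.000e-01, 8.790e+01]), 0.88)]
top lever_grip [(array([695.1, -26.2, 132.2]), 0.44)]
side front_left [(array([575. , 292. ,   3.2]), 0.79)]
side front_right [(array([ 5.695e+02, -2.280e+01, -3.000e-01]), 0.7)]
side front_wall [(array([634.9, 143.7,  83. ]), 0.93)]
side tray_rib []
side flap_hinge [(array([ 6.919e+02, -6.000e-01,  8.910e+01]), 0.79)]
side lever_grip [(array([737.1, 140.2,   3.1]), 0.62), (array([697.4, -27.7, 133.4]), 0.6)]
```

View pics/top_4.png

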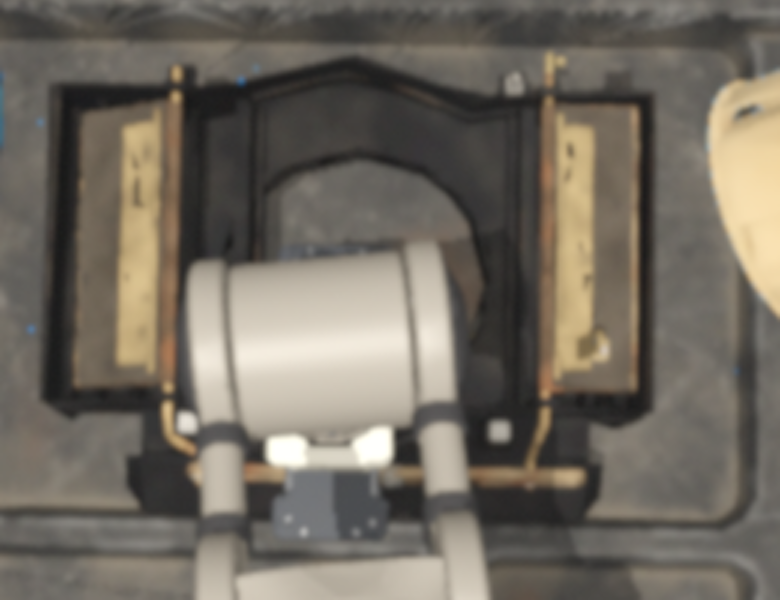

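send_rows(
  series="-1 0 0 0.2 0;-1 0 0 0.5 0;-1 -1 0 0.6 0;-1 -3 0 0.6 0;-0.3 -4.5 0 0.6 0;-0.3 -4.5 0 0.6 0;-0.3 -4.5 0 0.6 0",
)

```text
time: 9.05
tool_pos: [664.5, 149.3, 197.1]
tcp_rot: [-3.027, 1.568, -3.028]
contact_force: [-0.7, 0.2, -0.3]
grip_width: 25.5
```

```bash
cat >look2.py <<'E'
from h import *
import sys
n=sys.argv[1]
o=get_obs(); print(o['time'],o['tool_pos'].round(1),np.round(o['contact_force'],1),o['grip_width'])
G=[696,-26.5,133]
P=[];U=[]
for c in ['top','side']:
    p=capture(c)
    for t in ['front_left','front_right','front_wall','tray_rib','flap_hinge','lever_grip']:
        r=place_of(p,t); print(c,t,[(np.round(d['point'],1),round(d['score'],2)) for d in r[:2]])
        if t=='lever_grip' and r:
            U.append(proj(p,r[0]['point'])); P.append(np.array(p['mtx'])@np.c_[p['R'],p['t']])
    u=proj(p,G).astype(int); print(c,u, proj(p,[706,-26.5,133])-proj(p,G),proj(p,[696,-16.5,133])-proj(p,G),proj(p,[696,-26.5,143])-proj(p,G))
    x,y=u-40
    x=max(x,0);y=max(y,0)
    im=cv2.resize(p['pixels'][y:y+80,x:x+80],None,fx=7,fy=7,interpolation=cv2.INTER_CUBIC)
    for dz in (0,):
        v=((proj(p,G)-[x,y]+.5)*7).astype(int); cv2.circle(im,tuple(int(a) for a in v),3,(255,0,0),1)
    print('crop origin',x,y)
    cv2.imwrite(f'pics/{c}_{n}.png',im[:,:,::-1])
if len(P)==2:
    X=cv2.triangulatePoints(P[0],P[1],U[0].reshape(2,1),U[1].reshape(2,1)); print('tri',(X[:3]/X[3]).ravel().round(1))
E
python3 look2.py 5
```

```text
9.05 [664.5 149.3 197.1] [-0.7  0.2 -0.3] 25.502147132440044
top front_left []
top front_right [(array([570.7, -26.6,   1.8]), 0.84)]
top front_wall [(array([637.3, 142.5,  85.4]), 0.87)]
top tray_rib [(array([573.3, 127.8,  25.4]), 0.56), (array([471.1, 333.7,  -1. ]), 0.46)]
top flap_hinge [(array([694.4,   1.2,  84.7]), 0.8), (array([574.9, 129.9,  30.4]), 0.21)]
top lever_grip [(array([694.5, -24.3, 132.2]), 0.62)]
top [397 152] [ 0.1 -5. ] [-5.  -0.1] [ 0.9 -0.8]
crop origin 357 112
side front_left [(array([572.5, 289.2,   3.6]), 0.72)]
side front_right [(array([567.2, -23.8,   3.8]), 0.67), (array([635.5, 142.9,  81.1]), 0.55)]
side front_wall [(array([635.1, 144.2,  80.7]), 0.59)]
side tray_rib [(array([691.2, -12.1,  90.8]), 0.3)]
side flap_hinge [(array([692.6,   1.9,  89.9]), 0.89)]
side lever_grip [(array([697.2, -25.2, 130.3]), 0.47)]
side [366 249] [ 5.7 -0.2] [-0.9 -3.9] [ 0.4 -4.3]
crop origin 326 209
tri [695.9 -24.9 129.8]
```

View pics/top_5.png

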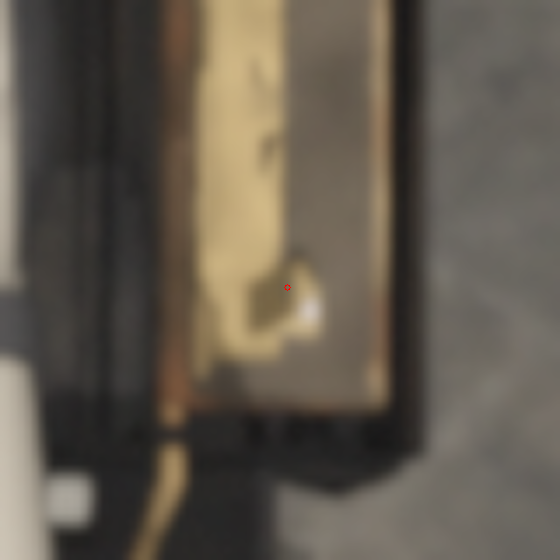

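View pics/side_5.png

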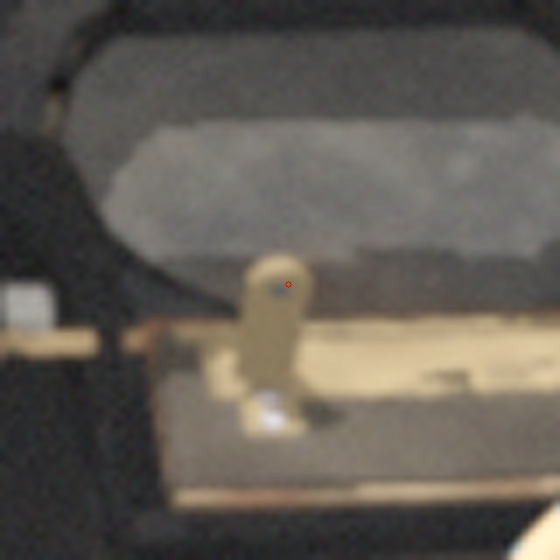

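send_rows(
  series="0 0 -2 0.9 0;0 0 -4 0.9 0;0 0 -5.85 0.9 0;0 0 -5.85 0.9 0;0 0.6 -5.85 0.9 0;0 0.9 -5.85 0.9 0;0 0.9 -5.85 0.9 0",
)

```text
time: 10.62
tool_pos: [691.9, -25.3, 170.4]
tcp_rot: [2.987, 1.569, 2.987]
contact_force: [-0.5, -0.3, -0.6]
grip_width: 46.0
```

```bash
cat >look3.py <<'E'
from h import *
import sys
n=sys.argv[1]
o=get_obs(); print(o['time'],o['tool_pos'].round(1),np.round(o['contact_force'],1),o['grip_width'])
for c,s in [('side',(300,130,160,150))]:
    p=capture(c); x,y,w,h=s
    print(proj(p,o['tool_pos'])-[x,y])
    im=cv2.resize(p['pixels'][y:y+h,x:x+w],None,fx=4,fy=4,interpolation=cv2.INTER_CUBIC)
    cv2.imwrite(f'pics/{c}_{n}.png',im[:600,:800,::-1])
E
python3 look3.py 6
```

```text
10.625 [691.9 -25.3 170.4] [-0.5 -0.3 -0.6] 46.03027035281031
[ 65.8 102.3]
```

View pics/side_6.png

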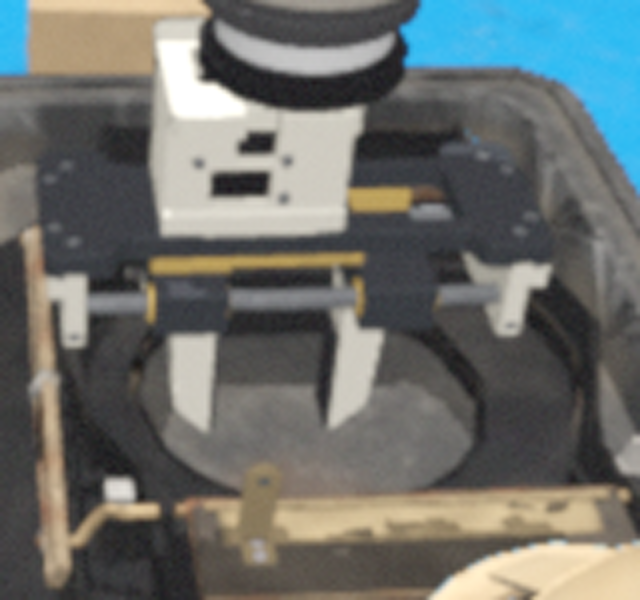

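send_rows(
  series="0 0.8 0 0 0;0 1.4 0 0 0;0 1.7 0 0 0;0 1.8 0 0 0;0 1.8 0 0 0",
)

```text
time: 11.3
tool_pos: [692.5, -26.3, 117.6]
tcp_rot: [-0.252, 1.57, -0.253]
contact_force: [-0.1, 0.7, 0.7]
grip_width: 45.8
```

```bash
python3 look3.py 7
```

```text
11.3 [692.5 -26.3 117.6] [-0.1  0.7  0.7] 45.78962197628672
[ 64.  125.6]
```

View pics/side_7.png

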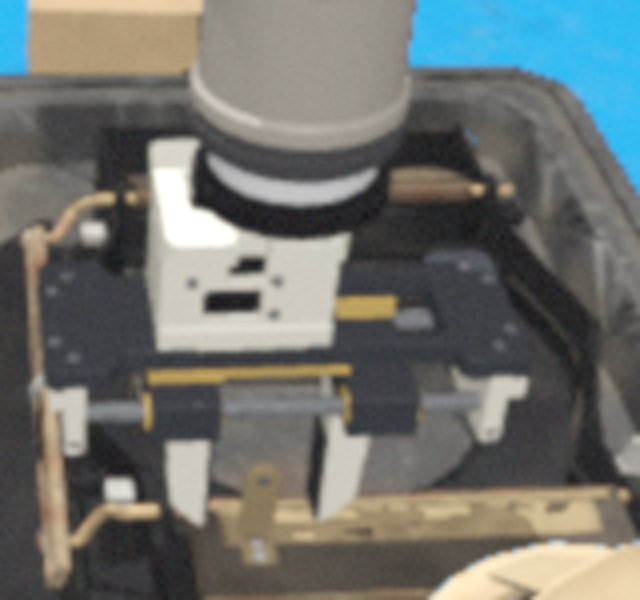

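send_rows(
  series="0 0 0 -0.08 0;-0.6 0 0 -0.08 0;-1 0 0 -0.08 0;-1 0 0 -0.08 0;-1 0 0 -0.08 0;-1 0 0 -0.08 0",
)

```text
time: 12.1
tool_pos: [693.2, -26.3, 118.2]
tcp_rot: [-0.049, 1.562, -0.051]
contact_force: [10.5, 1.1, -3.1]
grip_width: 15.1
```

```bash
python3 look3.py 8
```

```text
12.1 [693.2 -26.3 118.2] [10.5  1.1 -3.1] 15.117101228939593
[ 64.4 125.4]
```

View pics/side_8.png

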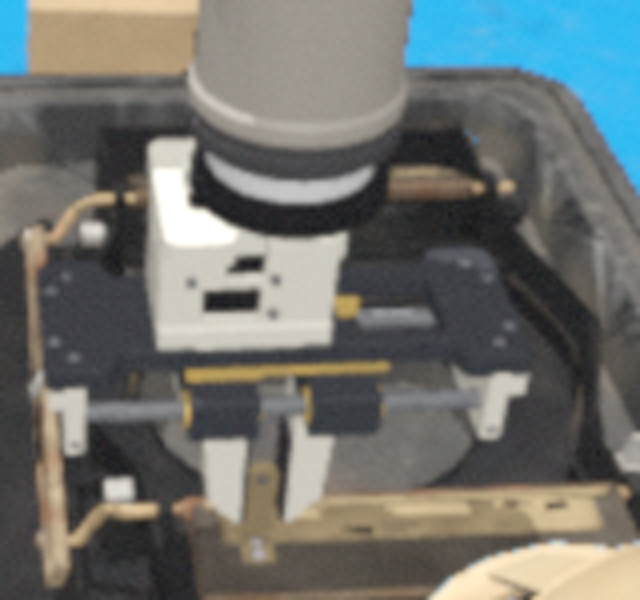

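```bash
python3 - <<'E'
import numpy as np
r=52;a0=np.radians(121.3)
for th in range(0,84,4):
    a=a0-np.radians(th); print(th,np.round([-(r*(np.sin(a)-np.sin(a0)))/30, r*(np.cos(a)-np.cos(a0))/30],2))
a=a0-1.38;print(np.round([-(r*(np.sin(a)-np.sin(a0)))/30, r*(np.cos(a)-np.cos(a0))/30],2))
E
```

```text
0 [-0.  0.]
4 [-0.06  0.11]
8 [-0.11  0.21]
12 [-0.15  0.33]
16 [-0.19  0.44]
20 [-0.22  0.56]
24 [-0.24  0.68]
28 [-0.25  0.8 ]
32 [-0.25  0.92]
36 [-0.25  1.04]
40 [-0.23  1.16]
44 [-0.21  1.28]
48 [-0.18  1.4 ]
52 [-0.14  1.51]
56 [-0.09  1.62]
60 [-0.04  1.73]
64 [0.02 1.84]
68 [0.09 1.94]
72 [0.17 2.03]
76 [0.25 2.12]
80 [0.34 2.2 ]
[0.32 2.18]
```

send_rows(
  series="-1 -0.06 0.11 0 0;-1 -0.11 0.21 0 0;-1 -0.15 0.33 0 0;-1 -0.19 0.44 0 0;-1 -0.22 0.56 0 0;-1 -0.24 0.68 0 0;-1 -0.25 0.8 0 0;-1 -0.25 0.8 0 0",
)

```text
time: 13.15
tool_pos: [693.3, -4.0, 126.3]
tcp_rot: [-0.343, 1.561, -0.344]
contact_force: [10.0, -5.4, -0.1]
grip_width: 15.3
```

```bash
python3 look3.py 9
```

```text
13.15 [693.3  -4.  126.3] [10.  -5.4 -0.1] 15.33047972124662
[ 62.9 113.4]
```

View pics/side_9.png

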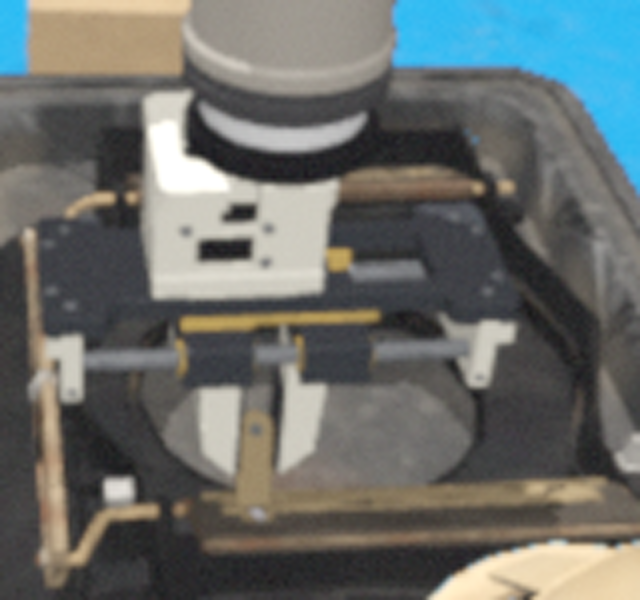

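send_rows(
  series="-1 0 0.12 0 0;-1 0 0.24 0 0;-1 0.02 0.36 0 0;-1 0.04 0.48 0 0;-1 0.07 0.6 0 0;-1 0.11 0.71 0 0;-1 0.16 0.82 0 0;-1 0.16 0.82 0 0",
)

```text
time: 14.2
tool_pos: [694.1, 21.2, 123.0]
tcp_rot: [-0.193, 1.559, -0.194]
contact_force: [10.0, -3.0, 5.7]
grip_width: 15.2
```

```bash
python3 look3.py 10; python3 - <<'E'
from h import *
for c in ['top','side']:
    p=capture(c)
    for t in ['flap_hinge','lever_grip','front_left','front_right']:
        print(c,t,[(d['point'].round(1) if hasattr(d['point'],'round') else d['point'],round(d['score'],2)) for d in place_of(p,t)[:2]])
E
```

```text
14.2 [694.1  21.2 123. ] [10.  -3.   5.7] 15.203364924780649
[ 61.2 105.5]
top flap_hinge []
top lever_grip []
top front_left [([572.4, 293.1, -2.5], 0.78)]
top front_right [([573.2, -24.7, 2.6], 0.57)]
side flap_hinge [([692.8, 2.0, 88.0], 0.56), ([441.6, 105.2, 0.9], 0.56)]
side lever_grip [([696.5, 23.5, 133.7], 0.56)]
side front_left [([573.0, 291.8, 1.7], 0.97)]
side front_right [([567.5, -21.7, 2.5], 0.93)]
```

View pics/side_10.png

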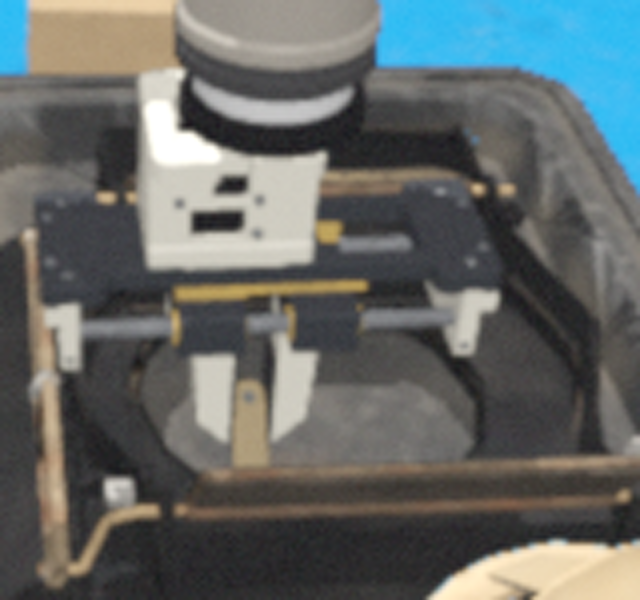

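send_rows(
  series="-1 0.03 0.11 0 0;-1 0.08 0.22 0 0;-1 0.15 0.32 0 0;-1 0.22 0.41 0 0;-1 0.3 0.49 0 0;-1 0.36 0.55 0 0;-1 0.36 0.55 0 0;-1 0.36 0.55 0 0",
)

```text
time: 15.75
tool_pos: [694.1, 38.7, 112.1]
tcp_rot: [-0.047, 1.559, -0.048]
contact_force: [9.7, 1.3, 5.0]
grip_width: 15.0
```

```bash
cat > look4.py <<'E'
from h import *
import sys
n=sys.argv[1]
F=[];T=[]
for c in ['top','side']*2:
    o=get_obs(); F.append(o['contact_force']);T.append(o['tool_pos'])
    p=capture(c)
    for t in ['flap_hinge','lever_grip','flap_lever']:
        print(c,t,[(np.round(d['point'],1),round(d['score'],2)) for d in place_of(p,t)[:2]])
    x,y,w,h={'top':(340,90,160,150),'side':(300,130,160,150)}[c]
    im=cv2.resize(p['pixels'][y:y+h,x:x+w],None,fx=4,fy=4,interpolation=cv2.INTER_CUBIC)
    cv2.imwrite(f'pics/{c}_{n}.png',im[:600,:800,::-1])
F=np.mean(F,0);T=np.mean(T,0)
d=T[1:]-np.array([-26.3,118.2]); print(T.round(2),F.round(2),'chord',np.hypot(*d),'theta',2*np.arcsin(np.hypot(*d)/104),'ang',np.degrees(np.arctan2(d[1],d[0])))
E
python3 look4.py 11
```

```text
top flap_hinge []
top lever_grip []
top flap_lever []
side flap_hinge [(array([692.9,  -1.6,  89.7]), 0.92)]
side lever_grip [(array([698.4,  39.7, 127.9]), 0.5), (array([634.7, 145. ,  82.3]), 0.4)]
side flap_lever []
top flap_hinge []
top lever_grip []
top flap_lever []
side flap_hinge [(array([690.3,   3. ,  89.2]), 0.62)]
side lever_grip [(array([696.7,  40.4, 125.3]), 0.39)]
side flap_lever []
[694.13  38.69 112.08] [9.59 0.4  5.02] chord 65.28141158637804 theta 1.3572053292662978 ang -5.379480303066561
```

View pics/side_11.png

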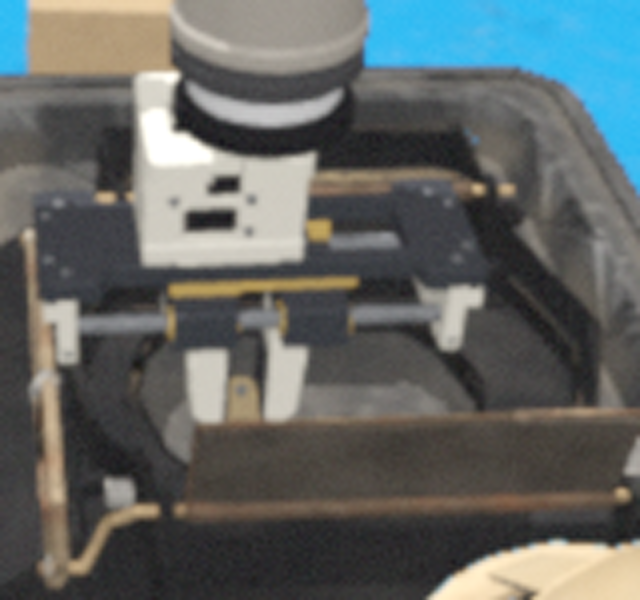

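View pics/top_11.png

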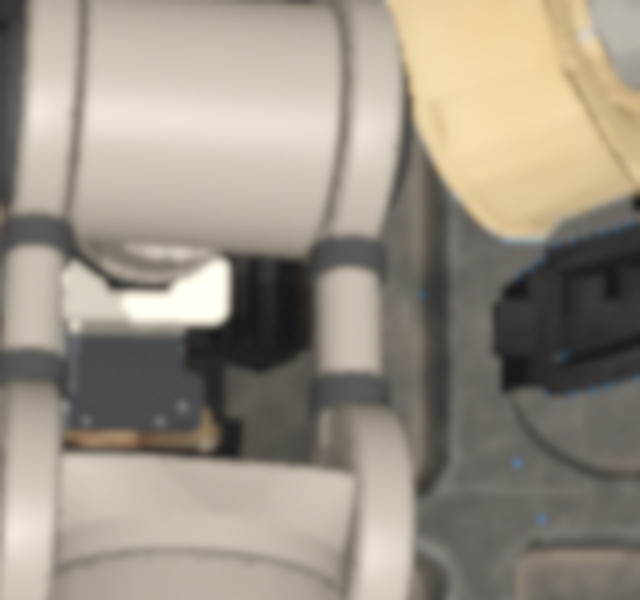

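```bash
python3 - <<'E'
from h import *
p=capture('side')
x,y,w,h=320,210,110,80
im=cv2.resize(p['pixels'][y:y+h,x:x+w],None,fx=7,fy=7,interpolation=cv2.INTER_CUBIC)
old=cv2.imread('pics/side_5.png')  # origin 326,209, 80x80 *7
H=np.array([691.5,1.5,88.])
def draw(img,org,th,col,L=61):
    for xx in (672,690,710,740):
        a=proj(p,[xx,H[1],H[2]]);b=proj(p,[xx,H[1]-L*np.cos(th),H[2]+L*np.sin(th)])
        for q in (a,b):
            v=(q-org+.5)*7; cv2.circle(img,(int(v[0]),int(v[1])),2,col,-1)
draw(old,np.array([326,209]),0,(0,0,255))
for th,c in ((1.28,(255,0,0)),(1.38,(0,255,0)),(1.48,(0,0,255))): draw(im,np.array([x,y]),th,c)
cv2.imwrite('pics/ov_old.png',old);cv2.imwrite('pics/ov_new.png',im[:,:,::-1])
E
```

```text
(no output)
```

View pics/ov_old.png

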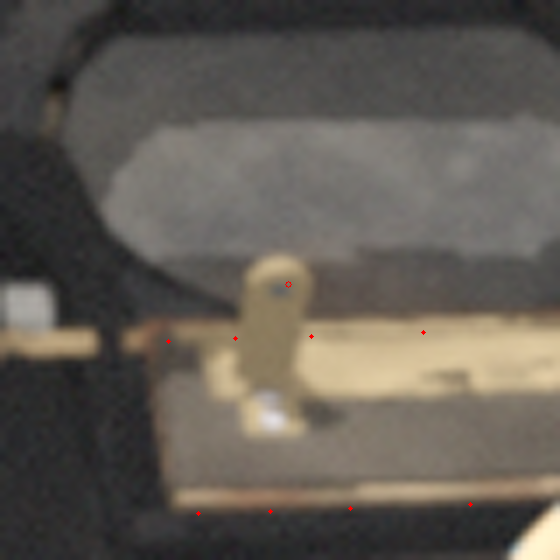

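View pics/ov_new.png

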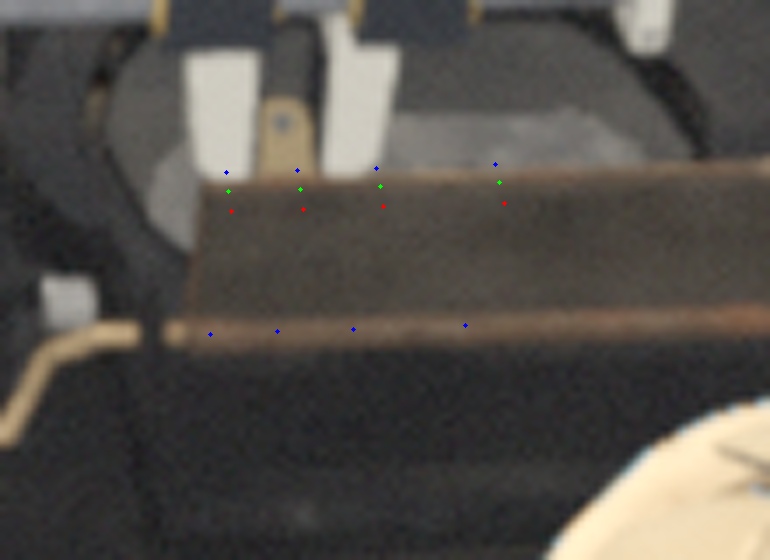

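send_rows(
  series="-1 0.01 0.015 0 0;-1 0.02 0.03 0 0;-1 0.02 0.03 0 0;-1 0.02 0.03 0 0",
)

```text
time: 17.1
tool_pos: [694.1, 39.4, 111.4]
tcp_rot: [-0.066, 1.559, -0.067]
contact_force: [9.9, 0.1, 5.1]
grip_width: 15.4
```

```bash
python3 look4.py 12; python3 - <<'E'
from h import *
for c in ['side','top','side']:
    p=capture(c)
    for t in ['front_left','front_right','front_wall','heater_tap','zinc_bracket','driver_grey']:
        print(c,t,[(np.round(d['point'],1),round(d['score'],2)) for d in place_of(p,t)[:2]])
    save(p,'fin_'+c)
o=get_obs();print(o['time'],o['dq'].round(4))
E
```

```text
top flap_hinge []
top lever_grip []
top flap_lever []
side flap_hinge [(array([692.3,   4. ,  90.3]), 0.68)]
side lever_grip [(array([695.6,  42.4, 123. ]), 0.59)]
side flap_lever []
top flap_hinge []
top lever_grip []
top flap_lever []
side flap_hinge [(array([692. ,  -1.7,  90. ]), 0.93), (array([696.7,  41.2, 123.8]), 0.44)]
side lever_grip [(array([697.8,  40.3, 125.5]), 0.59)]
side flap_lever []
[694.14  39.4  111.41] [10.12 -0.1   4.9 ] chord 66.05452944191012 theta 1.3763787601056743 ang -5.897259286041025
side front_left [(array([574.8, 292.7,   2.8]), 0.57)]
side front_right [(array([571.8, -21.1,   1.9]), 0.95), (array([440.9, 106.1,   3.5]), 0.17)]
side front_wall [(array([634.4, 145.9,  81.3]), 0.96)]
side heater_tap [(array([450.4, -64.7,   4.2]), 0.9)]
side zinc_bracket [(array([ 5.709e+02, -2.200e+01, -3.000e-01]), 0.58), (array([437.2, 108.1,  -0.6]), 0.57)]
side driver_grey []
top front_left []
top front_right [(array([573.7, -21.1,  -3.5]), 0.63)]
top front_wall [(array([634.5, 140.7,  84. ]), 0.8)]
top heater_tap []
top zinc_bracket [(array([438.7, 110.2,   1.9]), 0.61)]
top driver_grey [(array([472.3, 337.3,  -1.1]), 0.94)]
side front_left [(array([572.9, 289.3,   3.7]), 0.96)]
side front_right [(array([568.1, -21.8,   3.1]), 0.67)]
side front_wall [(array([633.8, 142.6,  79.9]), 0.57)]
side heater_tap []
side zinc_bracket [(array([ 4.386e+02,  1.074e+02, -1.000e-01]), 0.6)]
side driver_grey [(array([469.9, 335.8,   1.8]), 0.73)]
18.95 [-0.0001 -0.0011  0.0005  0.     -0.0006 -0.001 ]
```

View pics/fin_side.png

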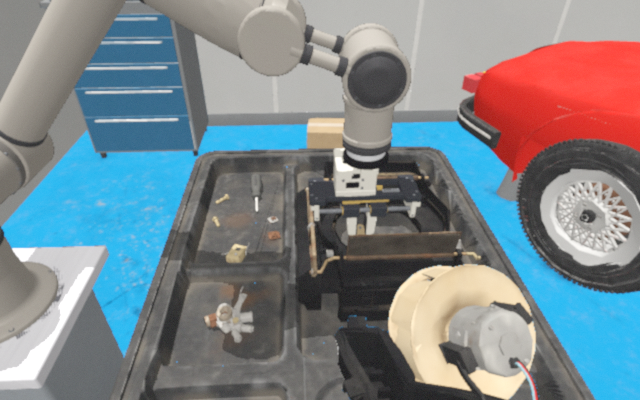

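View pics/fin_top.png

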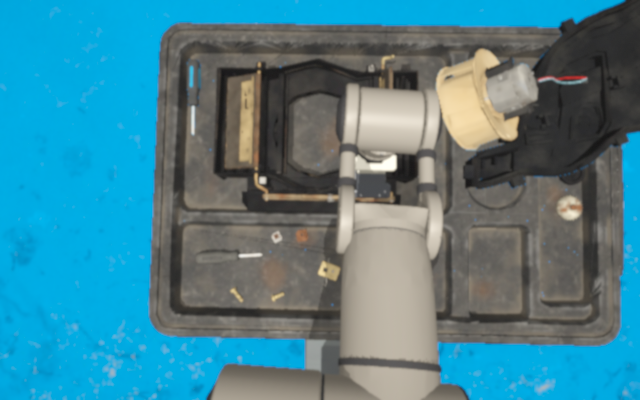

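```bash
python3 - <<'E'
import cv2,numpy as np
a=cv2.imread('pics/top_4.png'); f=cv2.imread('pics/fin_top.png')
# top_4: crop (200,20,260,220)*3, last 600 rows of 660 -> starts y=40
b=cv2.resize(f[20:240,200:460],None,fx=3,fy=3,interpolation=cv2.INTER_CUBIC)[-600:]
A=a[40:560,20:190];B=b[40:560,20:190]
g=lambda i:cv2.cvtColor(i,6).astype(np.float32)
for s in (slice(0,380),slice(380,520)): print(cv2.phaseCorrelate(g(A[s]),g(B[s])))
cv2.imwrite('pics/cmp.png',np.hstack([cv2.resize(x,None,fx=2,fy=2)[500:] for x in(A,B)]))
E
```

```text
((0.10947121809410021, -0.05087274835088351), 0.8388319152372855)
((0.025870879785742318, -0.028789830905182612), 0.9365569446557834)
```

View pics/cmp.png

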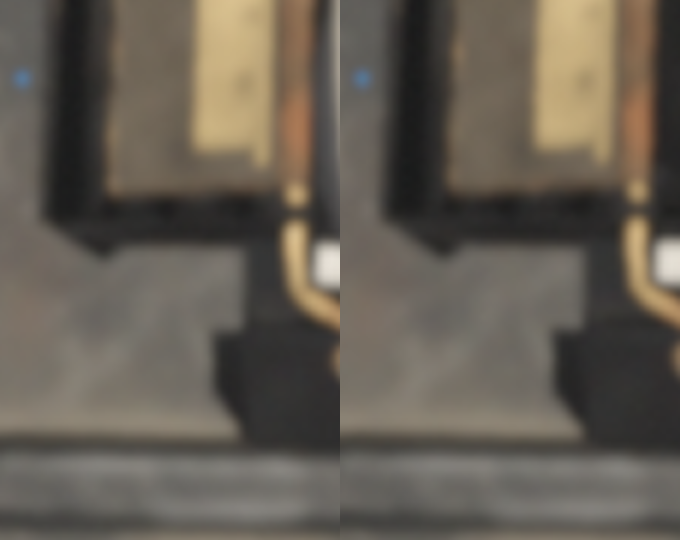

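The left end of the case has not moved since it was pressed against the rib, and its foot meets the rib line in the picture. I'm handing the job in.

```bash
python3 -c "
from plant import *
print(close_job()); o=get_obs(); print(o['time'],o['tool_pos'],o['grip_width'])"
```

```text
the job is handed in; nothing more can be done
None
the job is handed in; nothing more can be done
```

The heater case is drawn up against the cross rib, and the arm is holding the right-hand flap still by its lever at about its balance point. I handed the job in at about 19 s of the 58 s allowed.

**Case:** I drew it about 35 mm towards the robot with the shut fingers behind the front wall, until the force rose to 21 N with almost no further movement. Both front ends then measured within a few millimetres of the rib (x about 572 left and 571 right, rib 570–573). The scatter of single readings was ±3 mm, so they cannot show squareness any finer. Images taken before and after the flap work show the left end did not move. I chose the grip so that it keeps pressing the case towards the rib with about 10 N.

**Flap:** I took the lever across its width (reading about 15 mm) and swung it round its hinge in small steps.

| Check on the flap angle | Result (target 1.38 rad) |
|---|---|
| Distance the tool had travelled, final pose | 1.376 rad |
| Plate edge in the side view, before a last 1 mm nudge | about 1.38 rad, ± 0.03 |
| Networks' lever and hinge points, before that nudge | about 1.34 rad |

The networks' points were a little low; I went by the first two. At the last reading the arm was at rest.

**Other parts:** I touched none of them, and none looks moved in the last pictures. The networks found the heater tap in only one of the last views and gave one false match for the bracket.

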